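# Open the jeweller's scrap-metal lock box

## Robot

A 6-joint arm with a two-finger parallel gripper is mounted at the origin on the work surface. World frame = base frame: x ahead of the robot, y to its left, z up, the work surface at z = 0. Lengths are in m, angles in rad, forces in N, time in s.
With the tool pointing down it reaches from about 0.35 to 0.925 m from the base axis. Payload 6.4 kg.
Tool frame: the origin (TCP) lies midway between the tips of the shut fingers; the grasp point (between the pads) lies 19 mm behind it; z points along the fingers, y is the line along which they close (so a half turn about z gives the same grasp; the last joint's range is limited). The gripper opens to 85 mm and grips with 20 to 120 N. Pads are 22 mm wide; open, the fingers measure 114 mm over their backs; the gripper's body (76 mm by 85 mm) begins 54 mm behind the grasp point. The pads swing forward as they close: fully open they stand 13 mm farther back than shut.
Start: joints at [0.978, 0.245, 1.558, -0, 1.339, -0.174], TCP at [0.264, 0.594, 0.2] pointing down, gripper open.
Joint ranges: [-3.13, 3.13], [-1.02, 2.26], [0.13, 2.54], [-0.95, 4.09], [0.21, 2.88], [-2.74, 2.74]. Speed limits (rad/s): [2.57, 2.57, 3.14, 3.14, 3.14, 3.14].

## Interface

Orientations are given as a rotation vector (axis times angle).
In Python, from cell import arm gives the robot as it stands. The module is installed in compiled form; this text tells all that it offers.
- The arm moves only by the tool carry_out, never from a script. Its argument "increments" is a list that holds one entry, the list of rows, each a list of 5 numbers: the shift along the tool's x, y, z in m, then the turn about the tool's z in rad, then the finger opening in m, from 0 to 0.0854. In form: [[[tx, ty, tz, turn, fingers], ...]]. A call has 1 to 5 rows; each row shifts and turns the commanded pose from where the row before left it, along the tool's axes as they then stand; what a row does not reach is not made up. A row lasts 1/8 s, in which the tool goes at most 62.5 mm and 10.7 degrees, less where a joint would pass 70% of its speed; a pose out of reach is approached as far as the arm can. A call is refused whole if a number of a shift passes 0.0625 or a number of a turn 0.188, either way. A call with a gripper value outside its range is refused whole. The fingers move at their own pace and stop on an object; the grip force is fixed at half the most. Time passes only in rows, so rows that do not move let the fingers close. It gives the time, the measured TCP pose, the force, the opening and the grip force at its end, in the units of the state.
- arm.get_state(): the state, without advancing time (a new reading comes with each control period).
- arm.camera(name): name is "scene" or "top" or "wrist"; returns a dict with "frame" (420x560x3 uint8, red, green, blue), "z_map" (420x560 float32, m along the optical axis (not along the pixel's ray), 0 where there is no reading), "K" (3x3 intrinsics, pixels), "dist_coeffs" ([k1, k2, p1, p2, k3] as OpenCV has them; the pictures are not rectified), "world_from_camera" (4x4, takes a point from camera to world coordinates); the wrist camera has in their place "hand_eye" (4x4, takes a point from camera to tool coordinates, whose origin is the TCP and whose axes are the flange's). Camera axes: x right, y down, z forward; pixel columns grow to the right and rows downward; lengths in m; the calibration is good to about 2 mm. A picture is of the moment at which its call begins: read the wrist's pose just before it.
- arm.hand_in(): hands the job in; it is judged then, once.
The state is a dict: "time_s": time; "joints": joint angles; "joint_velocities": joint speeds; "joint_efforts": joint torques, N m; "tool_pos": TCP position; "ee_rot": TCP orientation; "force": force on the tool from outside, world axes, zero at the start; "moment": the same for the moment, N m; "grip_width": opening from 0.0 (shut) to 1.0 (fully open); "finger_force": force on a finger pad.
Only numpy, scipy, OpenCV 4.12 (cv2) and the standard library are available. Lean on these libraries where they do the work, as an engineer would, in place of code of your own. Each camera call takes 0.05 s, during which the arm holds its last target. There are 200 camera calls.

## Task

Open the green scrap-metal box on the bench: gently press its red release button until the T-handle pops up, turn the handle a quarter turn clockwise to its stop, then slide the lid by the handle all the way back, away from the button end. Do not force the button, and leave the lid open, the handle up and turned, and the hammer, jar and tub where they are.

Things in the scene. Friction and masses are not known exactly. Their poses are not given: they have to be found in the camera images.
- lockbox: green steel box fixed to the bench, 240 mm (its x) by 180 mm (its y). Origin: centre of the underside. Its x axis is the direction in which the lid slides open (roughly away from the robot, yaw varies); the red button is at its -x end. The lid's top is a flat plate 86 mm above the origin; slide rails stick out to 103 mm either side of the middle.
- button: red release button; origin on its axis at the lid's top face, 62 mm from the handle's axis on the -x side. The flat cap (22 mm wide) has its top 9 to 19 mm above the origin, unknown; a fixed steel collar (31 mm wide) stands 3 mm. Cap (and this origin) moves down from 3 N, +1 N per mm; the catch lets go at about 4 mm (7 to 9 N), hard stop at 5 mm, then force climbs steeply. Over 16 N breaks it.
- handle_mid (a point): centre of the top face of the T-handle's aluminium bar, on its turning axis; moves with the bar. Bar 70 mm long (its x), 16 mm wide, 14 mm high. Locked, it lies in a black-rimmed pocket (76 by 22 mm) along the box's x, top 1.5 mm above the lid, and cannot be taken or turned. Popped up, its underside is 11.5 mm and its top 25.5 mm above the lid: grip it across its width from above.
- handle_lift (a joint): height of the T-handle: 0 locked in its pocket, 0.024 m popped up (a spring of 5 to 9 N drives it and keeps it up).
- handle_turn (a joint): turn of the T-handle in rad: 0 as locked (bar along the box's x axis), grows clockwise seen from above, hard stop at 1.5 (bar across the box). Turns only when popped up; resists with about 0.06 N m and stays where it is left. Below about 1.2 rad a tongue still blocks the lid.
- lid (a joint): travel of the sliding lid in m along the box's x axis: 0 closed, 0.09 at its back stop. It carries handle and button along, drags with about 3 N plus 12 N per m/s, and stays where it is left.
- hammer: bench hammer with a wooden handle lying on the bench on the box's +y side; to be left alone. Origin near its middle, x along the handle towards the head.
- jar: amber glass jar with a red cap, 56 mm across, 85 mm high, standing on the box's -y side near the button end; to be left alone. Origin: centre of the underside.
- tub: clear plastic tub of findings, 110 by 80 mm, 40 mm high, on the box's -y side near the back; to be left alone. Origin: centre of the underside.

How it is judged:
By the outcome, as a careful person would: the job done as asked, in the order asked, and still so for the second after the job is handed in, with the robot touching nothing.
It also fails if it takes over 56 s, if anything falls off the work surface, if the arm or the gripper's body presses on something with over 40 N, if the wrist force passes 120 N, or if a joint passes its speed limit or range.

## Working session

There is one attempt and no reset: what is moved stays moved. The work goes in short steps, Python scripts to look and compute and a tool call to move; the robot and the scene stay as the last step left them, time stands still between calls to the robot, and variables do not carry over. Pictures are saved under pics/ and viewed, at most 10 in all, crops included, and the job is handed in when it is done.

Besides the shell and the picture viewer there is one more tool, called after ">>>" by a JSON object that holds its "fn" and its "kwargs". carry_out: Moves the arm, as the interface text tells. Its arguments: {"type":"object","properties":{"increments":{"type":"array","items":{"type":"array","items":{"type":"array","items":{"type":"number"}}}}},"required":["increments"]}

```bash
mkdir -p pics
cat > h.py <<'E'
import numpy as np, cv2
from scipy.spatial.transform import Rotation as R
from cell import arm
def look(name,fn=None):
    s=arm.get_state(); c=arm.camera(name)
    if 'hand_eye' in c:
        T=np.eye(4);T[:3,:3]=R.from_rotvec(s['ee_rot']).as_matrix();T[:3,3]=s['tool_pos'];c['T']=T@c['hand_eye']
    else: c['T']=np.array(c['world_from_camera'])
    if fn: cv2.imwrite('pics/'+fn,c['frame'][:,:,::-1])
    return c
def ray(c,px):
    u=cv2.undistortPoints(np.array(px,float).reshape(-1,1,2),np.array(c['K']),np.array(c['dist_coeffs'])).reshape(-1,2)
    return np.c_[u,np.ones(len(u))]
def onplane(c,px,z):
    d=ray(c,px)@c['T'][:3,:3].T;o=c['T'][:3,3]
    return o+d*((z-o[2])/d[:,2])[:,None]
def bydepth(c,px):
    r=ray(c,px);q=np.array(px).round().astype(int)
    z=c['z_map'][q[:,1],q[:,0]]
    return (r*z[:,None])@c['T'][:3,:3].T+c['T'][:3,3]
def red(c):
    h=cv2.cvtColor(c['frame'],cv2.COLOR_RGB2HSV)
    m=(((h[...,0]<8)|(h[...,0]>172))&(h[...,1]>140)&(h[...,2]>60)).astype(np.uint8)
    n,l,st,ce=cv2.connectedComponentsWithStats(m)
    return [(ce[i],st[i]) for i in range(1,n) if st[i,4]>40]
E
python3 - <<'E'
from h import *
s=arm.get_state();print({k:np.round(v,3) for k,v in s.items()})
for n in('top','scene'):
    c=look(n,n+'0.png')
    for ce,st in red(c): print(n,ce.round(1),st,bydepth(c,[ce]).round(4))
E
```

```text
{'time_s': np.float64(0.0), 'joints': array([ 0.978,  0.246,  1.559, -0.   ,  1.339, -0.174]), 'joint_velocities': array([ 0.   , -0.001,  0.002,  0.001, -0.001, -0.   ]), 'joint_efforts': array([-0.0000e+00, -4.2951e+01, -3.2613e+01, -0.0000e+00,  5.0000e-03,
        0.0000e+00]), 'tool_pos': array([0.264, 0.593, 0.199]), 'ee_rot': array([-6.530e-01, -3.072e+00,  3.000e-03]), 'force': array([ 1.086,  0.297, -0.597]), 'moment': array([ 0.054, -0.001, -0.012]), 'finger_force': np.float64(0.0), 'grip_width': np.float64(1.0)}
top [342.3 242.4] [330 230  26  26 544] [[ 0.5029 -0.0805  0.0824]]
top [250.7 253.7] [246 249  11  10  88] [[0.4821 0.0891 0.1062]]
scene [536.9  65.1] [528  43  18  42 216] [[0.1852 0.7897 0.1472]]
scene [553.8  98.4] [546  82  14  31 165] [[0.3141 0.7875 0.1276]]
scene [499.1 146.3] [476 127  46  38 262] [[0.378  0.6374 0.0125]]
scene [302.8 157.4] [299 153   9  10  80] [[0.4924 0.0867 0.1047]]
scene [227.9 173.6] [217 164  22  20 362] [[ 0.5146 -0.082   0.085 ]]
```

View pics/top0.png

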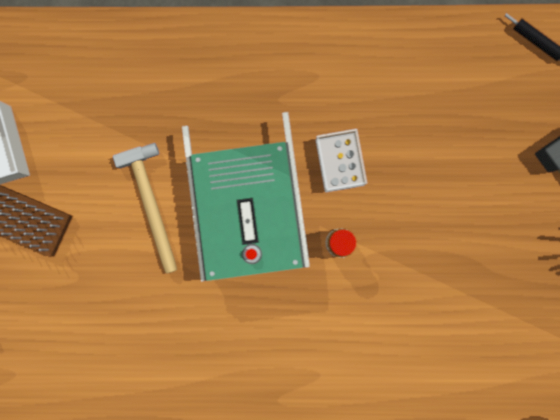

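View pics/scene0.png

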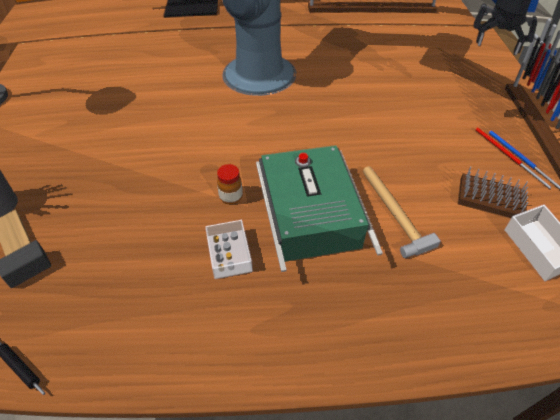

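The top view shows the box around (248,211), with the button at (251,254), the handle at (248,221), the jar at (342,242), the tub at (341,160) and the hammer at about (150,205). The scene view shows the same layout, with the button at (303,157). Next I'll estimate the handle position and yaw.

```bash
cat >> h.py <<'E'
def bar(c,zl,roi):
    g=cv2.cvtColor(c['frame'],cv2.COLOR_RGB2HSV);x0,y0,x1,y1=roi
    m=((g[...,1]<60)&(g[...,2]>120)).astype(np.uint8);k=np.zeros_like(m);k[y0:y1,x0:x1]=m[y0:y1,x0:x1]
    cs,_=cv2.findContours(k,cv2.RETR_EXTERNAL,cv2.CHAIN_APPROX_NONE);q=max(cs,key=cv2.contourArea).reshape(-1,2)
    w=onplane(c,q,zl)[:,:2]; r=cv2.minAreaRect((w*1000).astype(np.float32));b=cv2.boxPoints(r)
    e=max([b[1]-b[0],b[2]-b[1]],key=np.linalg.norm);e=e*np.sign(e[0])
    return np.array(r[0])/1000,r[1],np.arctan2(e[1],e[0])
def tri(c1,p1,c2,p2):
    a,b=[(ray(c,[p])@c['T'][:3,:3].T)[0] for c,p in((c1,p1),(c2,p2))];o,q=c1['T'][:3,3],c2['T'][:3,3]
    t=np.linalg.lstsq(np.c_[a,-b],q-o,rcond=None)[0];return o+t[0]*a,q+t[1]*b
E
python3 - <<'E'
from h import *
t=look('top');s=look('scene')
print(bar(t,.0875,(236,198,260,245)));print(bar(s,.0875,(296,162,326,200)))
print('button',tri(t,[250.7,253.7],s,[302.8,157.4]))
h=cv2.cvtColor(t['frame'],cv2.COLOR_RGB2HSV);m=cv2.inRange(h,(65,80,40),(95,255,255))
cs,_=cv2.findContours(m,cv2.RETR_EXTERNAL,2);q=max(cs,key=cv2.contourArea).reshape(-1,2)
w=onplane(t,q,.086)[:,:2]*1000;print(cv2.minAreaRect(w.astype(np.float32)))
print('lid z',bydepth(t,[[220,220],[275,220],[225,260]]).round(4))
E
```

```text
(array([0.54319366, 0.0975873 ]), (72.31475830078125, 19.22370719909668), np.float32(0.13655944))
(array([0.54715698, 0.09611083]), (72.64807891845703, 17.733848571777344), np.float32(0.13713285))
button (array([0.48185676, 0.0899858 , 0.09430011]), array([0.48173928, 0.08814388, 0.09416448]))
((563.3632202148438, 100.71927642822266), (237.28424072265625, 180.9606170654297), 7.794355869293213)
lid z [[0.5447 0.1488 0.0845]
 [0.5447 0.0454 0.0853]
 [0.4699 0.139  0.0816]]
```

>>> {"fn": "carry_out", "kwargs": {"increments": [[[0,0,0,-0.184,0],[0,0,0,-0.184,0],[0,0,0,-0.184,0],[-0.016,-0.058,0,0,0],[-0.016,-0.058,0,0,0]]]}}

```text
time_s: 0.82
tool_pos: [0.3116, 0.4819, 0.1998]
ee_rot: [0.212, -3.134, 0.001]
force: [0.3, -0.8, 0.4]
grip_width: -0.002
finger_force: 0.0
```

>>> {"fn": "carry_out", "kwargs": {"increments": [[[-0.016,-0.058,0,0,0],[-0.016,-0.058,0,0,0],[-0.016,-0.058,0,0,0],[-0.016,-0.058,0,0,0],[-0.016,-0.058,0,0,0]]]}}

```text
time_s: 1.45
tool_pos: [0.4296, 0.2045, 0.2003]
ee_rot: [-0.209, 3.134, 0.0]
force: [1.1, 0.1, 0.4]
grip_width: 0.002
finger_force: 0.0
```

>>> {"fn": "carry_out", "kwargs": {"increments": [[[-0.016,-0.058,0,0,0],[-0.016,-0.058,0,0,0],[0,0,0,0,0],[0,0,0,0,0]]]}}

```text
time_s: 1.95
tool_pos: [0.4761, 0.0957, 0.2]
ee_rot: [0.208, -3.134, -0.001]
force: [0.1, -0.8, 1.0]
grip_width: -0.004
finger_force: 0.0
```

Run:
```python
from h import *
s=arm.get_state();print({k:np.round(s[k],4) for k in('time_s','tool_pos','ee_rot','joints','force')})
c=look('wrist','w0.png');print(red(c))
```

```text
{'time_s': np.float64(1.95), 'tool_pos': array([0.4761, 0.0957, 0.2   ]), 'ee_rot': array([ 2.0820e-01, -3.1341e+00, -6.0000e-04]), 'joints': array([-3.5900e-02, -1.5010e-01,  1.9680e+00,  3.0000e-04,  1.3243e+00,
       -1.7394e+00]), 'force': array([ 0.1276, -0.7957,  1.0392])}
[(array([ 80.02122115, 197.13365599]), array([  50,  169,   62,   57, 2686], dtype=int32)), (array([271.6795302 , 205.73993289]), array([259, 192,  26,  29, 596], dtype=int32))]
```

View pics/w0.png

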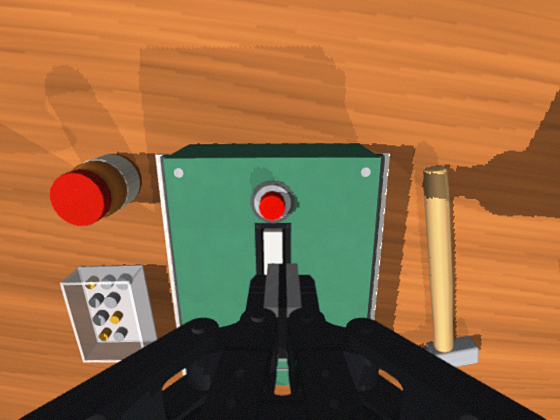

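The wrist view shows the button at (272,206) and the bar's near end at (272,250). The fingers are tip-on at (283,275).

Run:
```python
from h import *
c=look('wrist');p=red(c)[1][0];print(bydepth(c,[p]),onplane(c,[p],.1))
q=[[230,200],[330,200],[215,250]];print('lid',bydepth(c,q)); t=look('top');print(tri(c,p,t,red(t)[1][0]))
print(c['T'].round(3))
# green edges in the wrist view -> lid yaw
print(bar(c,.0875,(258,222,290,275)))
```

```text
[[0.48274319 0.08851699 0.10285716]] [[0.48367013 0.08854799 0.1       ]]
lid [[0.48810056 0.05330035 0.08483474]
 [0.47675566 0.13813575 0.08463605]
 [0.53668239 0.04395105 0.08503124]]Traceback (most recent call last):
  File "<stdin>", line 3, in <module>
IndexError: list index out of range
```

>>> {"fn": "carry_out", "kwargs": {"increments": [[[0.02,0,0.02,0,0],[0.02,0,0.02,0,0],[0,0,0,0,0]]]}}

```text
time_s: 2.48
tool_pos: [0.4346, 0.0913, 0.1586]
ee_rot: [0.212, -3.131, -0.001]
force: [0.8, -0.6, -0.6]
grip_width: -0.001
finger_force: 0.0
```

Run:
```python
from h import *
c=look('wrist','w1.png')
for p,st in red(c): print(p,st,bydepth(c,[p]),onplane(c,[p],.1))
s=arm.get_state();print({k:np.round(s[k],4) for k in('tool_pos','ee_rot','force')})
```

```text
[ 61.14673046 259.74736842] [  28  229   68   62 3135] [[ 0.50185549 -0.07808779  0.08290376]] [[ 0.49171258 -0.06717878  0.1       ]]
[263.8988764  266.33707865] [256 259  23  17 178] [[0.47600527 0.08378875 0.0994397 ]] [[0.47571158 0.08378096 0.1       ]]
{'tool_pos': array([0.4363, 0.0911, 0.1601]), 'ee_rot': array([ 2.1160e-01, -3.1342e+00, -2.0000e-04]), 'force': array([ 0.4137, -0.5666, -0.0534])}
```

>>> {"fn": "carry_out", "kwargs": {"increments": [[[-0.023,-0.0045,0,0,0],[-0.022,-0.0044,0,0,0],[0,0,0.025,0,0],[0,0,0.02,0,0],[0,0,0,0,0]]]}}

```text
time_s: 3.15
tool_pos: [0.4826, 0.0879, 0.1148]
ee_rot: [0.21, -3.133, -0.0]
force: [0.4, -0.5, -0.0]
grip_width: 0.002
finger_force: 0.0
```

Run:
```python
from h import *
s=arm.get_state();print({k:np.round(s[k],4) for k in('tool_pos','ee_rot','force')})
look('scene','s1.png');i=cv2.imread('pics/s1.png')[80:230,210:410];cv2.imwrite('pics/s1c.png',cv2.resize(i,None,fx=4,fy=4))
```

```text
{'tool_pos': array([0.4826, 0.0879, 0.1148]), 'ee_rot': array([ 2.102e-01, -3.133e+00, -4.000e-04]), 'force': array([ 0.398 , -0.4733, -0.0384])}
```

View pics/s1c.png

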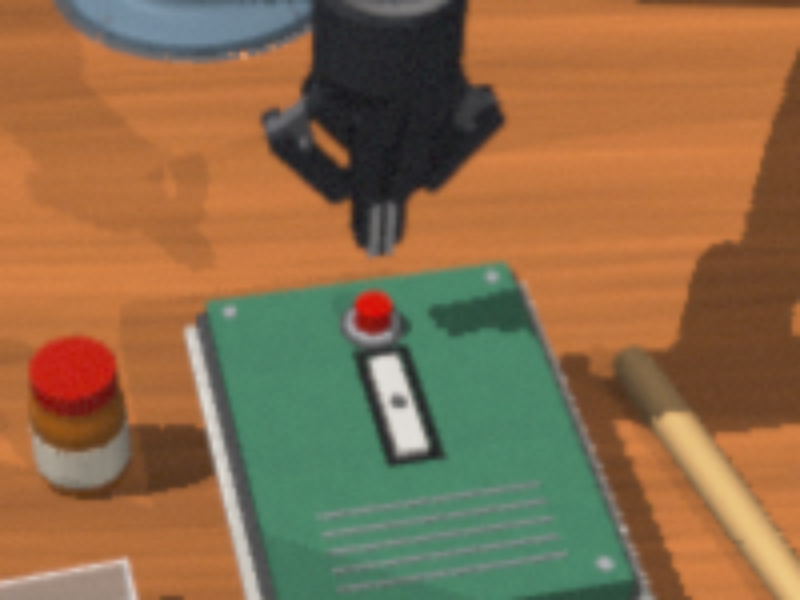

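Run:
```python
from h import *
c=look('scene')
def proj(p):
    T=np.linalg.inv(c['T']);return cv2.projectPoints(np.array([p],float),cv2.Rodrigues(T[:3,:3])[0],T[:3,3],np.array(c['K']),np.array(c['dist_coeffs']))[0].ravel()
f=lambda p:((proj(p)-[210,80])*4).round()
print('tcp',f(arm.get_state()['tool_pos']),'cap',f([.483,.0885,.103]),f([.483,.0885,.095]))
print(onplane(c,[[305,142.5]],.1148),bydepth(c,[[305,141],[304,155],[303,158]]),c['T'][:3,3])
w=look('wrist');print([(p,st,bydepth(w,[p])) for p,st in red(w)])
```

```text
tcp [373. 284.] cap [373. 300.] [372. 310.]
[[0.45465465 0.09477841 0.1148    ]] [[0.49467304 0.08894975 0.15624875]
 [0.48327662 0.09032113 0.10314395]
 [0.49373569 0.0870402  0.10411675]] [ 1.21554726 -0.01206951  0.81953388]
[(array([ 30.35010681, 222.91763589]), array([   0,  185,   68,   76, 4213], dtype=int32), array([[ 0.50208153, -0.07349052,  0.08353461]])), (array([282.81632653, 238.04653061]), array([ 265,  217,   37,   43, 1225], dtype=int32), array([[0.48179542, 0.08814457, 0.10339586]]))]
```

Run:
```python
from h import *
c=look('scene')
q=[[x,y] for x in (304,306) for y in range(120,160,2)];print(np.c_[q,bydepth(c,q)].round(3))
w=look('wrist','w2.png');H=np.array(w['hand_eye']);print(H.round(4))
T=np.linalg.inv(H)
print('tcp px',cv2.projectPoints(np.array([[0,0,0],[0,0,-.019],[0,0,-.04]],float),cv2.Rodrigues(T[:3,:3])[0],T[:3,3],np.array(w['K']),np.array(w['dist_coeffs']))[0].reshape(-1,2))
q=[[283,y] for y in range(260,420,15)];print(np.c_[q,bydepth(w,q)].round(3));print(arm.get_state()['tool_pos'])
```

```text
[[3.04e+02 1.20e+02 5.02e-01 8.30e-02 2.21e-01]
 [3.04e+02 1.22e+02 5.04e-01 8.30e-02 2.18e-01]
 [3.04e+02 1.24e+02 4.99e-01 8.40e-02 2.08e-01]
 [3.04e+02 1.26e+02 4.96e-01 8.50e-02 1.99e-01]
 [3.04e+02 1.28e+02 4.95e-01 8.50e-02 1.94e-01]
 [3.04e+02 1.30e+02 4.95e-01 8.50e-02 1.88e-01]
 [3.04e+02 1.32e+02 4.96e-01 8.50e-02 1.83e-01]
 [3.04e+02 1.34e+02 4.96e-01 8.60e-02 1.77e-01]
 [3.04e+02 1.36e+02 4.95e-01 8.60e-02 1.71e-01]
 [3.04e+02 1.38e+02 4.96e-01 8.60e-02 1.66e-01]
 [3.04e+02 1.40e+02 4.96e-01 8.60e-02 1.61e-01]
 [3.04e+02 1.42e+02 4.94e-01 8.70e-02 1.53e-01]
 [3.04e+02 1.44e+02 3.37e-01 1.09e-01 1.00e-03]
 [3.04e+02 1.46e+02 3.45e-01 1.08e-01 0.00e+00]
 [3.04e+02 1.48e+02 3.54e-01 1.07e-01 2.00e-03]
 [3.04e+02 1.50e+02 4.52e-01 9.40e-02 8.80e-02]
 [3.04e+02 1.52e+02 4.55e-01 9.40e-02 8.60e-02]
 [3.04e+02 1.54e+02 4.83e-01 9.00e-02 1.06e-01]
 [3.04e+02 1.56e+02 4.86e-01 9.00e-02 1.03e-01]
 [3.04e+02 1.58e+02 4.95e-01 8.90e-02 1.05e-01]
 [3.06e+02 1.20e+02 4.76e-01 9.10e-02 1.99e-01]
 [3.06e+02 1.22e+02 4.79e-01 9.10e-02 1.96e-01]
 [3.06e+02 1.24e+02 4.85e-01 9.00e-02 1.96e-
[... 968 characters left out ...]
00e+00  0.000e+00  0.000e+00  1.000e+00]]
tcp px [[281.54216795 251.07804752]
 [281.49494185 267.76593232]
 [281.43010861 290.73815344]]
[[2.83e+02 2.60e+02 5.05e-01 9.10e-02 8.60e-02]
 [2.83e+02 2.75e+02 4.74e-01 8.70e-02 1.61e-01]
 [2.83e+02 2.90e+02 4.73e-01 8.70e-02 1.73e-01]
 [2.83e+02 3.05e+02 4.73e-01 8.70e-02 1.84e-01]
 [2.83e+02 3.20e+02 4.79e-01 8.80e-02 1.84e-01]
 [2.83e+02 3.35e+02 4.84e-01 8.80e-02 1.85e-01]
 [2.83e+02 3.50e+02 4.91e-01 8.90e-02 1.85e-01]
 [2.83e+02 3.65e+02 5.89e-01 1.03e-01 8.60e-02]
 [2.83e+02 3.80e+02 6.05e-01 1.05e-01 8.40e-02]
 [2.83e+02 3.95e+02 6.19e-01 1.07e-01 8.50e-02]
 [2.83e+02 4.10e+02 4.73e-01 8.70e-02 2.27e-01]]
[0.48368461 0.08751097 0.11666517]
```

View pics/w2.png

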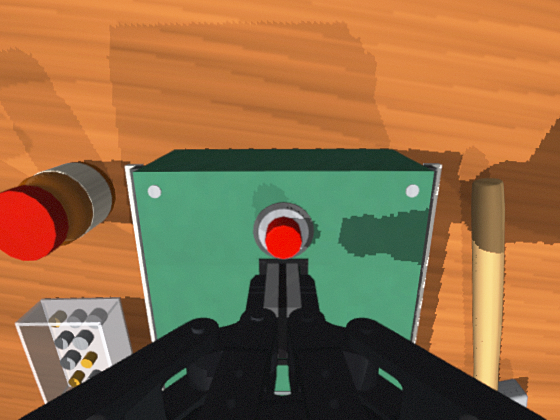

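The view puts the fingertips at (283,258), just beyond the cap at (283,238). Both depth maps place the visible tips about 35 mm higher than the reported TCP. I won't rely on either figure, and will come down in small steps while watching the force.

>>> {"fn": "carry_out", "kwargs": {"increments": [[[0,0,0.003,0,0],[0,0,0.003,0,0],[0,0,0.002,0,0],[0,0,0,0,0]]]}}

```text
time_s: 3.9
tool_pos: [0.4823, 0.0874, 0.1069]
ee_rot: [0.209, -3.134, -0.0]
force: [-0.0, -0.3, 0.3]
grip_width: 0.006
finger_force: 0.0
```

>>> {"fn": "carry_out", "kwargs": {"increments": [[[0,0,0.0015,0,0],[0,0,0.0015,0,0],[0,0,0,0,0]]]}}

```text
time_s: 4.28
tool_pos: [0.4824, 0.0874, 0.104]
ee_rot: [0.209, -3.134, -0.0]
force: [0.4, -0.2, 0.4]
grip_width: 0.002
finger_force: 0.0
```

>>> {"fn": "carry_out", "kwargs": {"increments": [[[0,0,0.0015,0,0],[0,0,0.0015,0,0],[0,0,0,0,0]]]}}

```text
time_s: 4.65
tool_pos: [0.4824, 0.0874, 0.101]
ee_rot: [0.209, -3.134, -0.0]
force: [-1.0, 0.2, 0.3]
grip_width: 0.004
finger_force: 0.0
```

Run:
```python
from h import *
print(arm.get_state()['force'],arm.get_state()['tool_pos'])
c=look('scene')
q=[[305,y] for y in range(136,160,2)];print(np.c_[q,bydepth(c,q)].round(3))
```

```text
[-1.02652991  0.21197956  0.31745237] [0.48238269 0.08743125 0.10101324]
[[3.05e+02 1.36e+02 4.95e-01 8.80e-02 1.71e-01]
 [3.05e+02 1.38e+02 4.94e-01 8.90e-02 1.65e-01]
 [3.05e+02 1.40e+02 4.91e-01 8.90e-02 1.56e-01]
 [3.05e+02 1.42e+02 4.93e-01 8.90e-02 1.52e-01]
 [3.05e+02 1.44e+02 4.93e-01 9.00e-02 1.46e-01]
 [3.05e+02 1.46e+02 4.94e-01 9.00e-02 1.41e-01]
 [3.05e+02 1.48e+02 3.53e-01 1.10e-01 1.00e-03]
 [3.05e+02 1.50e+02 4.47e-01 9.70e-02 8.40e-02]
 [3.05e+02 1.52e+02 4.56e-01 9.60e-02 8.60e-02]
 [3.05e+02 1.54e+02 4.84e-01 9.20e-02 1.07e-01]
 [3.05e+02 1.56e+02 4.89e-01 9.20e-02 1.06e-01]
 [3.05e+02 1.58e+02 4.91e-01 9.20e-02 1.02e-01]]
```

The visible tips are now at about z = 0.139, so they clearly sit about 36 mm behind the reported TCP. Contact should come at a reported z of about 0.067.

>>> {"fn": "carry_out", "kwargs": {"increments": [[[0,0,0.005,0,0],[0,0,0.005,0,0],[0,0,0.005,0,0],[0,0,0.004,0,0],[0,0,0,0,0]]]}}

```text
time_s: 5.32
tool_pos: [0.4822, 0.0874, 0.0817]
ee_rot: [0.209, -3.134, -0.0]
force: [0.2, 0.5, 0.1]
grip_width: 0.003
finger_force: 0.0
```

Run:
```python
from h import *
print(arm.get_state()['force'],arm.get_state()['tool_pos'])
c=look('scene','s2.png');i=cv2.imread('pics/s2.png')[80:230,210:410];cv2.imwrite('pics/s2c.png',cv2.resize(i,None,fx=4,fy=4))
q=[[305,y] for y in range(142,160,2)];print(np.c_[q,bydepth(c,q)].round(3))
```

```text
[0.15769578 0.49846472 0.0725962 ] [0.48219117 0.08743162 0.08172039]
[[3.05e+02 1.42e+02 4.90e-01 9.00e-02 1.49e-01]
 [3.05e+02 1.44e+02 4.95e-01 8.90e-02 1.48e-01]
 [3.05e+02 1.46e+02 4.94e-01 9.00e-02 1.41e-01]
 [3.05e+02 1.48e+02 4.94e-01 9.00e-02 1.35e-01]
 [3.05e+02 1.50e+02 4.94e-01 9.00e-02 1.29e-01]
 [3.05e+02 1.52e+02 4.93e-01 9.10e-02 1.21e-01]
 [3.05e+02 1.54e+02 4.92e-01 9.10e-02 1.15e-01]
 [3.05e+02 1.56e+02 4.88e-01 9.20e-02 1.05e-01]
 [3.05e+02 1.58e+02 4.94e-01 9.10e-02 1.04e-01]]
```

View pics/s2c.png

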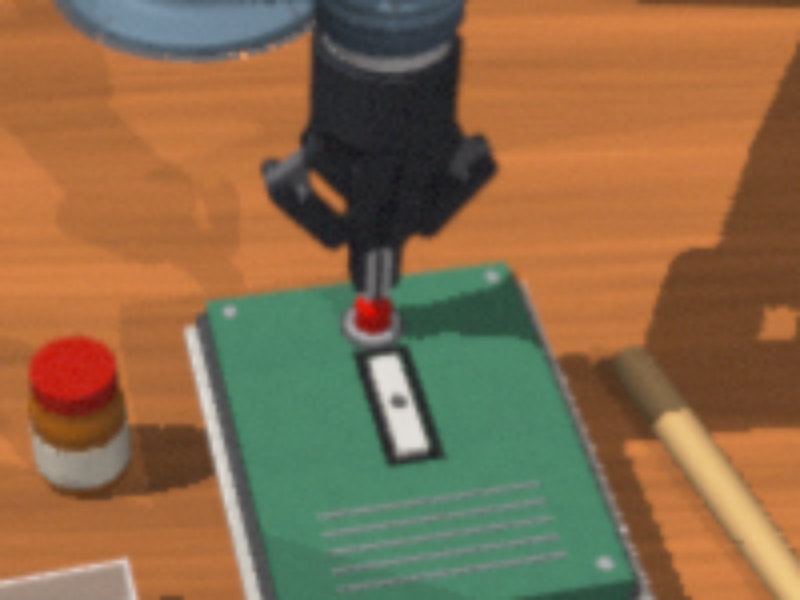

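The fingertips at (375,295) in the crop are about 12 mm above the cap, whose top is at (373,300). The handle is still locked.

>>> {"fn": "carry_out", "kwargs": {"increments": [[[0,0,0.002,0,0],[0,0,0.002,0,0],[0,0,0.002,0,0],[0,0,0,0,0]]]}}

```text
time_s: 5.88
tool_pos: [0.4824, 0.0875, 0.076]
ee_rot: [0.209, -3.134, -0.0]
force: [0.6, 0.0, -0.4]
grip_width: -0.001
finger_force: 0.0
```

>>> {"fn": "carry_out", "kwargs": {"increments": [[[0,0,0.0015,0,0],[0,0,0.0015,0,0],[0,0,0,0,0]]]}}

```text
time_s: 6.25
tool_pos: [0.4827, 0.0874, 0.0733]
ee_rot: [-0.209, 3.134, -0.0]
force: [0.1, -0.3, 1.7]
grip_width: 0.0
finger_force: 0.6
```

>>> {"fn": "carry_out", "kwargs": {"increments": [[[0,0,0.001,0,0],[0,0,0,0,0]]]}}

```text
time_s: 6.5
tool_pos: [0.4827, 0.0874, 0.0728]
ee_rot: [0.209, -3.135, 0.0]
force: [-0.9, -0.1, 4.9]
grip_width: 0.0
finger_force: 2.7
```

>>> {"fn": "carry_out", "kwargs": {"increments": [[[0,0,0.001,0,0],[0,0,0.0005,0,0],[0,0,0,0,0]]]}}

```text
time_s: 6.88
tool_pos: [0.483, 0.0875, 0.0717]
ee_rot: [-0.209, 3.134, -0.0]
force: [-3.0, 0.3, 7.3]
grip_width: 0.0
finger_force: 3.8
```

>>> {"fn": "carry_out", "kwargs": {"increments": [[[0,0,0.001,0,0],[0,0,0,0,0]]]}}

```text
time_s: 7.12
tool_pos: [0.4832, 0.0875, 0.0709]
ee_rot: [-0.209, 3.134, -0.0]
force: [-3.1, 1.4, 7.9]
grip_width: -0.001
finger_force: 3.9
```

```bash
cat >> h.py <<'E'
def chk():
    c=look('scene');print(bydepth(c,[[308,176],[311,183],[312,187],[310,172]]).round(3));s=arm.get_state();print({k:np.round(s[k],4) for k in('time_s','tool_pos','force','moment')})
E
python3 -c "from h import *;chk()"
```

```text
[[0.534 0.095 0.087]
 [0.557 0.099 0.089]
 [0.568 0.1   0.088]
 [0.523 0.101 0.089]]
{'time_s': np.float64(7.175), 'tool_pos': array([0.4832, 0.0875, 0.0709]), 'force': array([-2.9627, -0.2348,  8.1795]), 'moment': array([0.0455, 0.4808, 0.0163])}
```

>>> {"fn": "carry_out", "kwargs": {"increments": [[[0,0,0.0006,0,0],[0,0,0,0,0]]]}}

```text
time_s: 7.42
tool_pos: [0.4833, 0.0875, 0.0704]
ee_rot: [-0.209, 3.133, -0.0]
force: [-1.3, 0.3, 8.7]
grip_width: 0.0
finger_force: 4.3
```

```bash
python3 -c "from h import *;chk()"
```

```text
[[0.534 0.095 0.087]
 [0.555 0.1   0.087]
 [0.568 0.1   0.088]
 [0.522 0.101 0.088]]
{'time_s': np.float64(7.475), 'tool_pos': array([0.4832, 0.0875, 0.0704]), 'force': array([-2.1654, -0.4586,  8.5212]), 'moment': array([0.0181, 0.5038, 0.0244])}
```

>>> {"fn": "carry_out", "kwargs": {"increments": [[[0,0,0.0007,0,0],[0,0,0,0,0]]]}}

```text
time_s: 7.72
tool_pos: [0.4834, 0.0875, 0.0698]
ee_rot: [-0.209, 3.133, -0.0]
force: [-2.1, -0.3, 8.5]
grip_width: -0.001
finger_force: 4.4
```

```bash
python3 -c "from h import *;chk()"
```

```text
[[0.535 0.095 0.089]
 [0.555 0.1   0.087]
 [0.567 0.101 0.088]
 [0.522 0.101 0.088]]
{'time_s': np.float64(7.775), 'tool_pos': array([0.4834, 0.0875, 0.0698]), 'force': array([-2.8734, -0.1318,  9.3166]), 'moment': array([0.0518, 0.5399, 0.0239])}
```

>>> {"fn": "carry_out", "kwargs": {"increments": [[[0,0,0.0006,0,0],[0,0,0,0,0]]]}}

```text
time_s: 8.02
tool_pos: [0.4835, 0.0875, 0.069]
ee_rot: [-0.209, 3.133, -0.0]
force: [-2.0, 0.0, 6.9]
grip_width: -0.002
finger_force: 3.4
```

```bash
python3 -c "from h import *;chk()"
```

```text
[[0.556 0.092 0.111]
 [0.578 0.096 0.113]
 [0.582 0.098 0.105]
 [0.547 0.097 0.114]]
{'time_s': np.float64(8.075), 'tool_pos': array([0.4834, 0.0875, 0.069 ]), 'force': array([-1.3923,  0.9368,  7.5582]), 'moment': array([0.0568, 0.2679, 0.0236])}
```

The handle has popped up, with its top now at about 0.112. I'll lift off, open the fingers partway and measure the bar.

>>> {"fn": "carry_out", "kwargs": {"increments": [[[0,0,-0.01,0,0],[0,0,-0.03,0,0],[0,0,-0.03,0,0],[0.03,0,0,0,0.04],[0,0,0,0,0.04]]]}}

```text
time_s: 8.7
tool_pos: [0.4515, 0.0835, 0.1377]
ee_rot: [0.209, -3.134, -0.0]
force: [-0.1, -0.6, 1.1]
grip_width: 0.419
finger_force: 0.0
```

Run:
```python
from h import *
s=arm.get_state();print({k:np.round(s[k],4) for k in('time_s','tool_pos','ee_rot','force','grip_width')})
t=look('top','t2.png');c=look('scene','s3.png')
for cam,roi in((t,(236,190,262,248)),(c,(294,150,328,196))):
    try: print(bar(cam,.1115,roi))
    except Exception as e: print(e)
i=cv2.imread('pics/s3.png')[80:230,210:410];j=cv2.imread('pics/t2.png')[150:300,150:350]
cv2.imwrite('pics/both.png',cv2.resize(np.vstack([i,j]),None,fx=2,fy=2))
```

```text
{'time_s': np.float64(8.7), 'tool_pos': array([0.4515, 0.0835, 0.1377]), 'ee_rot': array([ 0.2089, -3.1341, -0.    ]), 'force': array([-0.0824, -0.6348,  1.1305]), 'grip_width': np.float64(0.419)}
(array([0.54391846, 0.09760246]), (72.69937133789062, 19.316627502441406), np.float32(0.13807347))
(array([0.54457184, 0.09370066]), (95.97059631347656, 28.25806999206543), np.float32(0.2617837))
```

View pics/both.png

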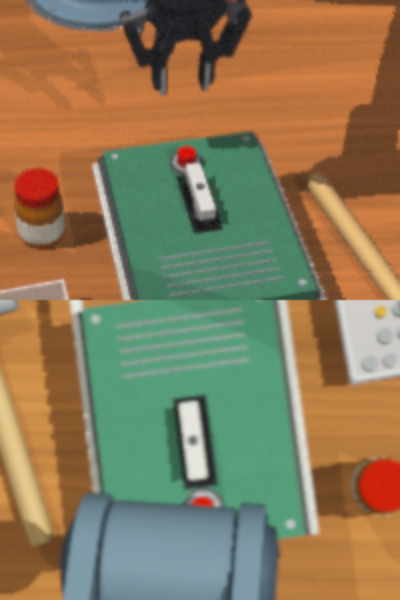

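In the picture the bar stands raised at (200,190) in the upper crop and (192,440) in the lower one. The fingers are partly open and clear of it.

>>> {"fn": "carry_out", "kwargs": {"increments": [[[-0.047,0.0005,0,0,0.04],[-0.0465,0.0005,0,0,0.04],[0,0,0.025,0,0.04],[0,0,0.02,0,0.04],[0,0,0,0,0.04]]]}}

```text
time_s: 9.43
tool_pos: [0.5441, 0.0969, 0.0905]
ee_rot: [0.209, -3.13, -0.001]
force: [0.9, -0.6, -0.1]
grip_width: 0.471
finger_force: 0.0
```

Run:
```python
from h import *
s=arm.get_state();print({k:np.round(s[k],4) for k in('time_s','tool_pos','ee_rot','force','grip_width')})
c=look('scene','s4.png');w=look('wrist','w4.png')
i=cv2.imread('pics/s4.png')[80:230,210:410];j=cv2.imread('pics/w4.png')[150:420,80:480]
cv2.imwrite('pics/b2.png',np.vstack([cv2.resize(i,(400,300)),j]))
```

```text
{'time_s': np.float64(9.425), 'tool_pos': array([0.5441, 0.0969, 0.0905]), 'ee_rot': array([ 2.0870e-01, -3.1299e+00, -7.0000e-04]), 'force': array([ 0.8818, -0.5925, -0.094 ]), 'grip_width': np.float64(0.4709)}
```

View pics/b2.png

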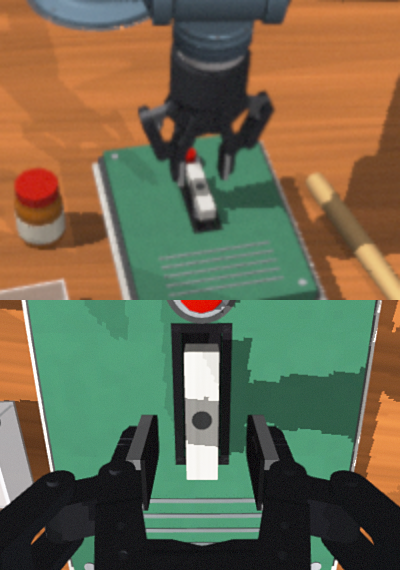

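The bar's axis dot at (203,420) sits centred between the pads, so I'll descend.

>>> {"fn": "carry_out", "kwargs": {"increments": [[[0,0,0.008,0,0.04],[0,0,0.008,0,0.04],[0,0,0.006,0,0.04],[0,0,0,0,0.04]]]}}

```text
time_s: 10.02
tool_pos: [0.5448, 0.0969, 0.0701]
ee_rot: [0.209, -3.133, -0.0]
force: [0.1, 0.0, 0.2]
grip_width: 0.467
finger_force: 0.0
```

>>> {"fn": "carry_out", "kwargs": {"increments": [[[0,0,0.003,0,0.04],[0,0,0.003,0,0.04],[0,0,0,0,0.04]]]}}

```text
time_s: 10.4
tool_pos: [0.5451, 0.0969, 0.0645]
ee_rot: [0.209, -3.134, -0.0]
force: [-0.4, -0.7, 0.2]
grip_width: 0.47
finger_force: 0.0
```

>>> {"fn": "carry_out", "kwargs": {"increments": [[[0,0,0,0,0.03],[0,0,0,0,0.02],[0,0,0,0,0.008],[0,0,0,0,0.008],[0,0,0,0,0.008]]]}}

```text
time_s: 11.02
tool_pos: [0.5455, 0.0967, 0.0652]
ee_rot: [-0.209, 3.134, -0.001]
force: [-1.7, -1.3, 3.6]
grip_width: 0.168
finger_force: 60.4
```

Run:
```python
from h import *
s=arm.get_state();print({k:np.round(s[k],4) for k in('time_s','tool_pos','ee_rot','force','moment','grip_width','finger_force')})
look('scene','s5.png');look('wrist','w5.png')
i=cv2.imread('pics/s5.png')[80:230,210:410];j=cv2.imread('pics/w5.png')[150:420,80:480]
cv2.imwrite('pics/b3.png',np.vstack([cv2.resize(i,(400,300)),j]))
```

```text
{'time_s': np.float64(11.025), 'tool_pos': array([0.5455, 0.0967, 0.0652]), 'ee_rot': array([-2.0930e-01,  3.1344e+00, -7.0000e-04]), 'force': array([-1.6856, -1.3224,  3.6364]), 'moment': array([-0.3067,  0.2143,  0.0851]), 'grip_width': np.float64(0.1679), 'finger_force': np.float64(60.4033)}
```

View pics/b3.png

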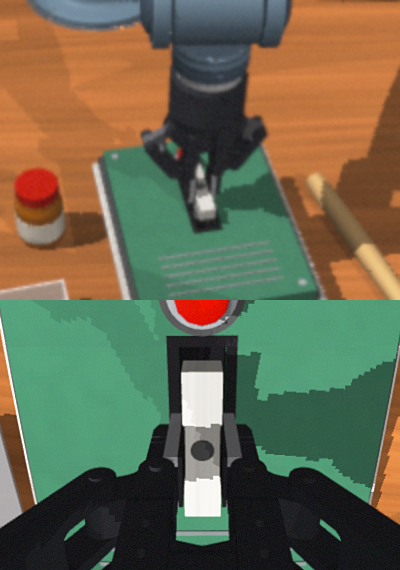

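The bar is gripped at 60 N across its middle, with the dot centred between the pads. Next I'll turn it clockwise, which is positive about the tool's z.

>>> {"fn": "carry_out", "kwargs": {"increments": [[[0,0,0,0.15,0.008],[0,0,0,0.15,0.008],[0,0,0,0.15,0.008],[0,0,0,0.15,0.008],[0,0,0,0,0.008]]]}}

```text
time_s: 11.75
tool_pos: [0.5456, 0.0969, 0.0651]
ee_rot: [0.724, 3.056, 0.001]
force: [-0.8, -0.9, 4.3]
grip_width: 0.171
finger_force: 60.6
```

>>> {"fn": "carry_out", "kwargs": {"increments": [[[0,0,0,0.15,0.008],[0,0,0,0.15,0.008],[0,0,0,0.15,0.008],[0,0,0,0.15,0.008],[0,0,0,0.15,0.008]]]}}

```text
time_s: 12.38
tool_pos: [0.5458, 0.0972, 0.0651]
ee_rot: [1.798, 2.575, 0.002]
force: [0.1, 0.5, 4.0]
grip_width: 0.17
finger_force: 60.5
```

>>> {"fn": "carry_out", "kwargs": {"increments": [[[0,0,0,0.1,0.008],[0,0,0,0.05,0.008],[0,0,0,0.03,0.008],[0,0,0,0,0.008]]]}}

```text
time_s: 12.88
tool_pos: [0.5459, 0.0972, 0.0651]
ee_rot: [2.016, 2.408, 0.002]
force: [0.9, 1.5, 4.1]
grip_width: 0.166
finger_force: 60.9
```

Run:
```python
from h import *
s=arm.get_state();print({k:np.round(s[k],4) for k in('time_s','tool_pos','ee_rot','joints','force','moment','grip_width','finger_force')})
m=R.from_rotvec(s['ee_rot']).as_matrix();print(m.round(3),'tool y yaw',np.arctan2(m[1,1],m[0,1]))
u=np.array([np.cos(.137),np.sin(.137),0]);print('box x in tool',m.T@u)
```

```text
{'time_s': np.float64(12.875), 'tool_pos': array([0.5459, 0.0972, 0.0651]), 'ee_rot': array([2.0161e+00, 2.4081e+00, 1.8000e-03]), 'joints': array([-2.8500e-02,  1.8790e-01,  1.8930e+00,  3.0000e-04,  1.0593e+00,
       -2.0540e-01]), 'force': array([0.9452, 1.4545, 4.0573]), 'moment': array([ 0.2542, -0.19  ,  0.7072]), 'grip_width': np.float64(0.1655), 'finger_force': np.float64(60.8582)}
[[-0.176  0.984  0.001]
 [ 0.984  0.176  0.   ]
 [-0.     0.001 -1.   ]] tool y yaw 0.17673929504390323
box x in tool [-0.03972879  0.9992094   0.00148187]
```

The handle is at its stop, with the moment up to 0.7 N m. Now I'll slide the lid.

>>> {"fn": "carry_out", "kwargs": {"increments": [[[-0.0003,0.008,0,0,0.008],[-0.0006,0.014,0,0,0.008],[-0.0006,0.014,0,0,0.008],[-0.0006,0.014,0,0,0.008],[0,0,0,0,0.008]]]}}

```text
time_s: 13.5
tool_pos: [0.5973, 0.1042, 0.0652]
ee_rot: [2.018, 2.405, 0.006]
force: [2.2, 5.7, 0.5]
grip_width: 0.169
finger_force: 60.6
```

>>> {"fn": "carry_out", "kwargs": {"increments": [[[-0.0006,0.014,0,0,0.008],[-0.0005,0.012,0,0,0.008],[-0.0003,0.008,0,0,0.008],[0,0.004,0,0,0.008],[0,0,0,0,0.008]]]}}

```text
time_s: 14.12
tool_pos: [0.633, 0.1091, 0.0649]
ee_rot: [2.02, 2.406, 0.002]
force: [-0.5, 4.3, 3.5]
grip_width: 0.167
finger_force: 61.0
```

>>> {"fn": "carry_out", "kwargs": {"increments": [[[0,0.002,0,0,0.008],[0,0,0,0,0.008]]]}}

```text
time_s: 14.38
tool_pos: [0.6343, 0.1093, 0.0648]
ee_rot: [-2.019, -2.406, -0.0]
force: [-2.9, 4.3, 3.5]
grip_width: 0.173
finger_force: 61.0
```

>>> {"fn": "carry_out", "kwargs": {"increments": [[[0,0.002,0,0,0.008],[0,0,0,0,0.008]]]}}

```text
time_s: 14.62
tool_pos: [0.6345, 0.1093, 0.0639]
ee_rot: [-2.017, -2.404, 0.005]
force: [-6.7, 2.9, 4.8]
grip_width: 0.171
finger_force: 61.0
```

>>> {"fn": "carry_out", "kwargs": {"increments": [[[0,0.001,0,0,0.008],[0,0,0,0,0.008]]]}}

```text
time_s: 14.88
tool_pos: [0.6344, 0.1093, 0.0634]
ee_rot: [-2.016, -2.402, 0.008]
force: [-9.6, 1.4, 3.6]
grip_width: 0.167
finger_force: 61.1
```

The lid is at its back stop: the force is rising and it isn't moving. I'll ease off, open the fingers and lift.

>>> {"fn": "carry_out", "kwargs": {"increments": [[[0,-0.002,0,0,0.008],[0,0,0,0,0.025],[0,0,0,0,0.036],[0,0,0,0,0.036],[0,0,0,0,0.036]]]}}

```text
time_s: 15.5
tool_pos: [0.6357, 0.1089, 0.0647]
ee_rot: [2.021, 2.405, -0.0]
force: [0.1, -0.6, 0.9]
grip_width: 0.425
finger_force: 0.0
```

>>> {"fn": "carry_out", "kwargs": {"increments": [[[0,0,-0.01,0,0.036],[0,0,-0.03,0,0.036],[0,0,-0.05,0,0.036],[0,0,-0.05,0,0.036],[0,0,0,0,0.036]]]}}

```text
time_s: 16.12
tool_pos: [0.639, 0.1092, 0.212]
ee_rot: [2.014, 2.399, 0.012]
force: [0.4, -0.4, 0.1]
grip_width: 0.423
finger_force: 0.0
```

>>> {"fn": "carry_out", "kwargs": {"increments": [[[0,-0.05,0,0,0.036],[0,-0.06,0,0,0.036],[0,-0.06,0,0,0.036],[0,-0.04,0,0,0.036],[0,0,0,0,0.036]]]}}

```text
time_s: 16.75
tool_pos: [0.4265, 0.0728, 0.2039]
ee_rot: [-2.02, -2.405, 0.001]
force: [0.5, -0.5, -0.2]
grip_width: 0.424
finger_force: 0.0
```

Run:
```python
from h import *
s=arm.get_state();print({k:np.round(s[k],4) for k in('time_s','tool_pos','force','grip_width')})
t=look('top','t6.png');c=look('scene','s6.png')
i=cv2.imread('pics/s6.png')[80:305,180:480];j=cv2.imread('pics/t6.png')[90:315,100:400]
cv2.imwrite('pics/b4.png',cv2.resize(np.hstack([i,j]),(800,300)))
```

```text
{'time_s': np.float64(16.75), 'tool_pos': array([0.4265, 0.0728, 0.2039]), 'force': array([ 0.5396, -0.4916, -0.2165]), 'grip_width': np.float64(0.4244)}
```

View pics/b4.png

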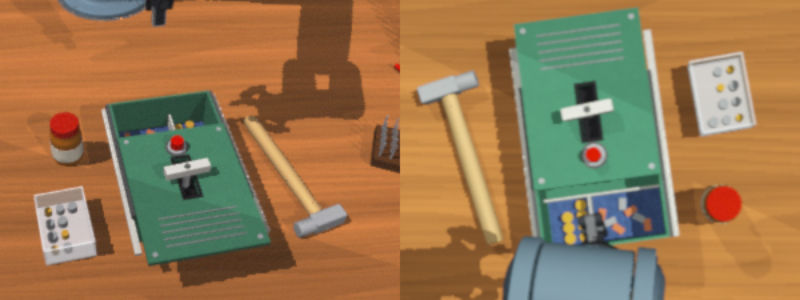

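The lid is back, the handle is up and across the box at (586,108), and the hammer, jar and tub haven't moved. I'll check the numbers, then hand in.

Run:
```python
from h import *
t=look('top');r=bar(t,.1115,(215,155,268,187));print(r,'turn',.137-r[2])
print('travel',(np.linalg.norm(r[0]-[.544,.0976])))
```

```text
(array([0.63206866, 0.1098373 ]), (19.938199996948242, 73.97406005859375), np.float32(-1.3558176)) turn 1.4928175
travel 0.08891479673092145
```

```bash
python3 -c "from h import *;print(arm.hand_in())"
```

```text
the job is handed in; nothing more can be done
None
```

The box is open and handed in: the button was pressed with a peak reading of about 9 N, the handle is up and turned about 1.49 rad to its stop, the lid is at its back stop (about 89 mm measured), and the hammer, jar and tub were left untouched.

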